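# Hold the cast clamp lever level over the mould stand

### The arm

A 6-joint arm with a two-finger parallel gripper is mounted at the origin on the work surface. World frame = base frame: x ahead of the robot, y to its left, z up, the work surface at z = 0. Lengths are in mm, angles in rad, forces in N, time in s.
With the tool pointing down it reaches from about 275 to 850 mm from the base axis. Payload 19 kg.
Tool frame: the origin (TCP) lies midway between the tips of the shut fingers; the grasp point (between the pads) lies 19 mm behind it (r.tcp_to_grasp is the distance from the TCP to the grasp point, in mm); z points along the fingers, y is the direction in which the jaws open and shut (so a half turn about z gives the same grasp; the last joint's range is limited). The gripper opens to 85 mm and grips with 20 to 120 N. Pads are 22 mm wide; open, the fingers measure 114 mm over their backs; the gripper's body (76 mm by 85 mm) begins 54 mm behind the grasp point. The pads swing forward as they close: fully open they stand 13 mm farther back than shut.
Start: joints at [0.989, 0.15, 1.437, -0, 1.554, -0.134], TCP at [248.965, 518.273, 231.267] pointing down, gripper open.
Joint ranges: [-2.8, 2.8], [-0.68, 2.1], [0.12, 2.68], [-1.39, 4.53], [0.16, 2.79], [-2.81, 2.81]. Speed limits (rad/s): [1.89, 1.89, 2.22, 3.01, 3.01, 3.01].

### API

Orientations are given as a unit quaternion [x, y, z, w].
In Python, from rig import r gives the robot as it stands.
- The arm moves only by the tool play_rows, never from a script. Its argument "motion" is one flat list of numbers, 7 for each row, row after row: the shift along the world's x, y, z normalised to -1 to 1, where 1 is 50 cm, then the turn, a rotation vector about the world's x, y, z normalised to -1 to 1, where 1 is 2 pi rad, then the closure, from -1 (fully open) to 1 (shut). A call has 1 to 10 rows; each row is the pose to reach, as a shift and turn from the pose measured when the call began, turning the shorter way round; what a row does not reach only later rows make up. A row lasts 1/8 s, in which the tool goes at most 62.5 mm and 10.7 degrees, less where a joint would pass 70% of its speed; a pose out of reach is approached as far as the arm can. A call with a number of a shift or a turn outside -1 to 1 is refused whole. A call with a gripper value outside its range is refused whole. The fingers move at their own pace and stop on an object; the grip force is fixed at half the most. Time passes only in rows, so rows that repeat a pose let the fingers close. It gives the time, the measured TCP pose, the force and the opening at its end, in the units of the state.
- r.get_state(): the state, without advancing time (a new reading comes with each control period).
- r.capture(name): name is "scene" or "top" or "wrist"; returns a dict with "img" (400x640x3 uint8, red, green, blue), "camera_matrix" (3x3 intrinsics, pixels), "origin" and "attitude" of the camera in the world. Camera axes: x right, y down, z forward; pixel columns grow to the right and rows downward; lengths in mm; the calibration is good to about 2 mm. A picture is of the moment at which its call begins. There is no depth.
- r.job_done(): hands the job in, once; it reports no verdict.
The state is a dict: "t": time; "joints": joint angles; "qd": joint speeds; "effort": joint torques, N m; "tool_pos": TCP position; "orientation": TCP orientation; "wrist_force": force on the tool from outside, world axes, zero at the start; "ft_torque": the same for the moment, N m; "finger_gap": finger opening in mm.
Only numpy, scipy, OpenCV 4.12 (cv2) and the standard library are available. Lean on these libraries where they do the work, as an engineer would, in place of code of your own. Each camera call takes 0.05 s, during which the arm holds its last target. There are 200 camera calls.

### The job

Pick up the grey cast lever by its balance point, keeping it level and gripping it lightly (no more than about 50 N of squeeze, so that the enamel does not chip), and carry it over the green clamping stand. Finish while holding it there, still and level, the hole in its boss straight above the stand's pin and its slim foot straight above the fork, with the underside of the boss about 40 mm above the tip of the pin, ready to be lowered: do not put it down or let go. Do not knock the stand with it, and leave everything else where it is.

Things in the scene. Friction and masses are not known exactly. Their poses are not given: they have to be found in the camera images.
- lever_mid (a point): Loose grey cast-iron lever, 0.7 to 0.95 kg, lying flat: a bar 16 mm wide and high (underside 28 mm above the table) with a thick boss at one end and a slim foot at the other. The point: half-way between the boss and foot axes (210 mm apart), half-way up the bar (36 mm above the lever's underside). x points to the boss, z up. It is boss-heavy and balances 40 mm from here towards the boss.
- lever_boss (a point): Centre of the underside of the lever's boss: a round upright boss 46 mm in diameter and 46 mm high with an 18 mm bore right through it, at lever_mid's x = +105 mm and 36 mm below it. Axes as lever_mid.
- lever_foot (a point): Centre of the underside of the lever's foot: a slim upright round foot 18 mm in diameter and 46 mm high, at lever_mid's x = -105 mm and 36 mm below it. Axes as lever_mid.
- stand: Fixed clamping stand: green base plate 270 x 110 x 14 mm with a closed steel cube mould (106 x 106 mm, top at 80 mm) in its middle, an upright pin near one end and a fork near the other, 210 mm apart like the lever's boss and foot. Origin: centre of the underside; x runs along the plate from fork to pin, z up.
- stand_pin (a point): Tip of the stand's upright steel pin, 12 mm in diameter, on a round green shoulder (40 mm across, 50 mm high): stand x = +105 mm, 100 mm above the table.
- stand_fork (a point): Middle of the stand's green fork, between the tops of its two cheeks (32 mm apart across the stand's y): stand x = -105 mm, 90 mm above the table.
- brush: Bystander: hand brush about 200 mm long, lying between lever and stand. Origin under its middle.
- wrench: Bystander: steel wrench 190 mm long, lying at the left. Origin under its middle.
- bowl: Bystander: steel mixing bowl, 170 mm across, 110 mm high, at the far right. Origin at its underside.
- cup: Bystander: steel cup, 72 mm across, 70 mm high, at the right. Origin at its underside.
- spare_mould: Bystander: open steel cube mould 100 x 100 x 75 mm, at the far left. Origin at its underside.
- jar: Bystander: glass jar, 72 mm across, 120 mm high, at the far middle. Origin at its underside.
- spatula: Bystander: spatula 250 mm long, lying at the near right. Origin under its middle.
Not all that is in view belongs to the job. Several things look just like the part that bears lever_mid: the one meant starts nearest to the robot's base.

How it is judged (in metres and radians):
On the way:
1. the lever is lifted clear of the table by its balance point, level (height (world z) of each of lever_boss, lever_foot above 0.03 m and angle between lever_mid's own z axis and vertical below 0.12 rad and x of the grasp point in the frame of lever_mid between 0.02 and 0.06 m and contact force between lever and the fingers above 2 N), for 0.2 s.
At the end, for the whole second after the job is handed in: Still held at the balance point (22 mm along the bar), at rest, level within 4 degrees; bore within 12 mm of straight above the pin, foot within 18 mm of straight above the fork; boss underside 20 to 60 mm above the pin's tip; not touching the stand (horizontal distance between lever_boss and stand_pin below 0.012 m and horizontal distance between lever_foot and stand_fork below 0.018 m and z of lever_boss in the frame of stand_pin between 0.02 and 0.06 m and angle between lever_mid's own z axis and vertical below 0.07 rad and x of the grasp point in the frame of lever_mid between 0.018 and 0.062 m and linear speed of lever below 0.02 m/s and angular speed of lever below 0.1 rad/s and contact force between lever and the fingers above 2 N and contact force between lever and stand below 0.1 N); the arm keeps its last pose, push and grip.
It fails at once if the lever is gripped too hard (each finger over 65 N) (contact force between lever and the fingers above 130 N).
It fails at once if the lever tips by more than 17 degrees (angle between lever_mid's own z axis and vertical above 0.3 rad).
It fails at once if the lever knocks the stand (over 3 N) (contact force between lever and stand above 3 N).
It fails at once if another thing on the table is moved by more than 25 mm (distance of any of brush, wrench, bowl, cup, spare_mould, jar, spatula from where it was at the start of the episode above 0.025 m).
It also fails if it takes over 54 s, if anything falls off the work surface, if the arm or the gripper's body presses on something with over 40 N, if the wrist force passes 120 N, or if a joint passes its speed limit or range.

## Working session

There is one attempt and no reset: what is moved stays moved. The work goes in short steps, Python scripts to look and compute and a tool call to move; the robot and the scene stay as the last step left them, time stands still between calls to the robot, and variables do not carry over. Pictures are saved under pics/ and viewed, about 8 in all and at most 12, crops included, and the job is handed in when it is done.

Besides the shell and the picture viewer there is one more tool, called after "Emit:" by a JSON object that holds its "op" and its "data". play_rows: Moves the arm, as the interface text tells. Scaled input: -1 to 1 covers 50 cm each way for a shift and 2 pi rad each way for a turn. Its arguments: {"type":"object","properties":{"motion":{"type":"array"}},"required":["motion"]}

```bash
mkdir -p pics
cat > h.py <<'E'
import numpy as np, cv2
from rig import r
from scipy.spatial.transform import Rotation as R
def cam(n):
    c=r.capture(n); c['K']=np.array(c['camera_matrix'],float); c['o']=np.array(c['origin'],float).ravel()
    a=np.array(c['attitude'],float); c['R']=a if a.shape==(3,3) else R.from_quat(a).as_matrix(); return c
def ray(c,uv,z):
    d=c['R']@np.linalg.inv(c['K'])@np.array([uv[0],uv[1],1.]); return c['o']+d*(z-c['o'][2])/d[2]
def proj(c,p):
    q=c['K']@(c['R'].T@(np.array(p,float)-c['o'])); return q[:2]/q[2]
def save(c,n,box=None,s=1):
    im=cv2.cvtColor(c['img'],cv2.COLOR_RGB2BGR)
    if box: im=im[box[1]:box[3],box[0]:box[2]]
    cv2.imwrite('pics/'+n,cv2.resize(im,None,fx=s,fy=s,interpolation=cv2.INTER_CUBIC))
E
python3 - <<'E'
from h import *
for n in ['top','scene']:
    c=cam(n); save(c,n+'0.png'); print(n,c['K'].tolist(),c['o'],c['R'].round(3).tolist())
print(r.get_state())
E
```

```text
top [[465.36736368645177, 0.0, 316.67634027525355], [0.0, 465.36736368645177, 208.09361339133702], [0.0, 0.0, 1.0]] [ 400.87687772   91.1409756  1552.80129882] [[0.0, -0.996, 0.086], [-1.0, -0.0, -0.002], [0.002, -0.086, -0.996]]
scene [[386.6068933788999, 0.0, 309.4144175289791], [0.0, 386.6068933788999, 200.28826182017394], [0.0, 0.0, 1.0]] [1409.83285265  -42.84844319 1350.26209199] [[0.134, 0.822, -0.554], [0.991, -0.114, 0.07], [-0.006, -0.558, -0.83]]
{'t': 0.1, 'joints': array([ 9.89015534e-01,  1.50910451e-01,  1.43794333e+00, -5.05112337e-07,
        1.55379788e+00, -1.33964205e-01]), 'qd': array([ 5.97145403e-04, -2.69928355e-05, -2.28125892e-03, -9.15696844e-04,
       -3.42738934e-04, -4.31467916e-05]), 'effort': array([ 5.44705486e-03, -7.14381981e+01, -5.71796036e+01, -8.48124114e-05,
        7.13352259e-03, -3.09193013e-05]), 'tool_pos': array([248.85289811, 518.11875526, 230.76214782]), 'orientation': array([ 2.22042005e-01,  9.75036957e-01, -4.96045196e-04, -1.85239335e-04]), 'wrist_force': array([ 0.463132  ,  0.27586447, -0.26402385]), 'ft_torque': array([0.00134455, 0.02906423, 0.01098935]), 'finger_gap': 85.1467312214429}
```

View pics/top0.png

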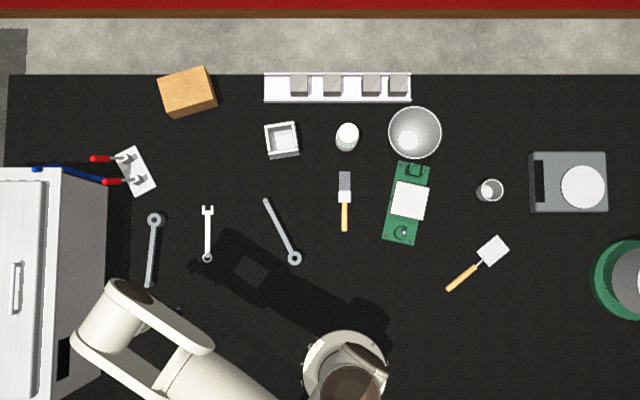

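View pics/scene0.png

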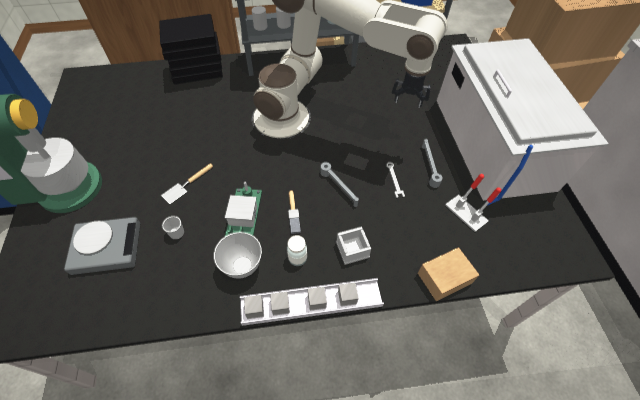

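Top view: two lever-like parts, A with boss ≈(154,219) and foot ≈(147,285), and B with boss ≈(294,258) and foot ≈(266,201). The part at (208,232) is the open wrench. The base is near (345,370), so B should be the one meant. In the stand, the pin is at (403,232) and the fork at (414,168). I'll measure these and confirm in a crop.

```bash
cat > m.py <<'E'
from h import *
c=cam('top'); im=c['img']; hsv=cv2.cvtColor(im,cv2.COLOR_RGB2HSV)
def lever(box):
    x0,y0,x1,y1=box; g=cv2.cvtColor(im,cv2.COLOR_RGB2GRAY)[y0:y1,x0:x1]
    m=(g>75).astype(np.uint8); n,l,s,ce=cv2.connectedComponentsWithStats(m); k=1+np.argmax(s[1:,4])
    p=np.argwhere(l==k)[:,::-1]+[x0,y0]; return p
for nm,b in [('A',(138,205,172,300)),('B',(255,190,310,272))]:
    p=lever(b); P=np.array([ray(c,q,40)[:2] for q in p]); rc=cv2.minAreaRect(p.astype(np.float32))
    mu=P.mean(0); u=np.linalg.svd(P-mu,full_matrices=False)[2][0]; t=(P-mu)@u; print(nm,len(p),mu,u,t.min(),t.max(),'dist',np.linalg.norm(mu))
    w=np.cross(np.r_[u,0],[0,0,1])[:2]; s=(P-mu)@w
    for a in np.arange(t.min(),t.max(),10): k=(t>=a)&(t<a+10); print(int(a),round(np.ptp(s[k])),end=' ; ')
    print()
m=cv2.inRange(hsv,(60,60,30),(95,255,255)); m[:, :370]=0; m[:,450:]=0
p=np.argwhere(m)[:,::-1].astype(np.float32); rc=cv2.minAreaRect(p); print(rc,[ray(c,q,14)[:2].round() for q in cv2.boxPoints(rc)])
save(c,'crop1.png',(250,140,450,280),4)
E
python3 m.py
```

```text
A 511 [410.61775222 624.09584573] [-0.99680562  0.07986584] -106.10434969099809 134.37447629428382 dist 747.0626232760577
-106 36 ; -96 46 ; -86 46 ; -76 42 ; -66 26 ; -56 14 ; -46 17 ; -36 17 ; -26 16 ; -16 17 ; -6 16 ; 3 16 ; 13 17 ; 23 17 ; 33 16 ; 43 17 ; 53 17 ; 63 16 ; 73 17 ; 83 16 ; 93 16 ; 103 17 ; 113 19 ; 123 17 ; 133 3 ; 
B 500 [443.10768753 198.66177985] [-0.88856786 -0.4587452 ] -138.1605479430617 105.069758971927 dist 485.6036712338596
-138 17 ; -128 17 ; -118 18 ; -108 17 ; -98 16 ; -88 16 ; -78 16 ; -68 16 ; -58 16 ; -48 17 ; -38 17 ; -28 17 ; -18 17 ; -8 17 ; 1 17 ; 11 17 ; 21 17 ; 31 17 ; 41 17 ; 51 20 ; 61 40 ; 71 45 ; 81 48 ; 91 40 ; 101 22 ; 
((395.38067626953125, 249.31698608398438), (34.35224914550781, 178.35357666015625), 11.88865852355957) [array([127., -53.]), array([ 701., -181.]), array([ 677., -293.]), array([ 105., -162.])]
```

View pics/crop1.png

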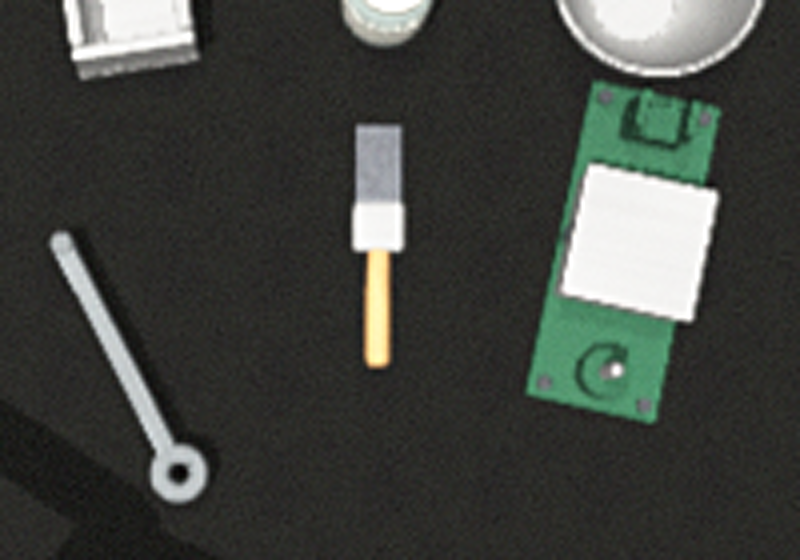

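The crop shows B clearly: bored boss at top-view (294.5,258) and foot at (265,200). Its centroid is 486 mm from the base against 747 mm for A, so B is the target. The pin tip is at ≈(404,232.5) and the fork near (415,169). B's balance point is ≈(428,191), with the bar line at 27.3°. That calls for about +53° of turn, so I'll approach above it.

Emit:
{"op": "play_rows", "data": {"motion": [0.06, -0.11, 0, 0, 0, 0.025, -1, 0.12, -0.22, 0, 0, 0, 0.05, -1, 0.18, -0.33, -0.01, 0, 0, 0.075, -1, 0.24, -0.44, -0.03, 0, 0, 0.1, -1, 0.3, -0.55, -0.05, 0, 0, 0.125, -1, 0.359, -0.654, -0.06, 0, 0, 0.147, -1, 0.359, -0.654, -0.06, 0, 0, 0.147, -1, 0.359, -0.654, -0.06, 0, 0, 0.147, -1, 0.359, -0.654, -0.06, 0, 0, 0.147, -1]}}

```text
t: 1.27
tool_pos: [428.2, 191.4, 200.8]
orientation: [-0.235, 0.972, -0.0, -0.0]
wrist_force: [-0.2, 0.5, -0.3]
finger_gap: 85.5
```

```bash
cat > m2.py <<'E'
from h import *
s=r.get_state(); print(s['t'],s['tool_pos'],R.from_quat(s['orientation']).as_matrix().round(3).tolist())
w=cam('wrist'); save(w,'wrist1.png'); 
for n,p in [('boss',(370,161,46)),('foot',(557.7,257.8,46)),('bal',(428.4,191,44))]: print(n,proj(w,p))
c=cam('top'); sc=cam('scene'); hsv=cv2.cvtColor(c['img'],cv2.COLOR_RGB2HSV)
m=cv2.inRange(hsv,(60,80,40),(95,255,255)); m[:, :375]=0; m[:,440:]=0; m[:150]=0; m[252:]=0
p=np.argwhere(m)[:,::-1].astype(np.float32)
P=np.array([ray(c,q,14)[:2] for q in p],np.float32); rc=cv2.minAreaRect(P); print('plate',rc); 
bx=cv2.boxPoints(rc); e=max([bx[1]-bx[0],bx[2]-bx[1]],key=np.linalg.norm); e=e/np.linalg.norm(e); e=e if e[0]<0 else -e
o=np.array(rc[0]); print('dir',e,'pin',o+105*e,'fork',o-105*e)
print('pin ray',ray(c,(404,232.5),100))
save(sc,'scene1.png',(200,160,300,240),8)
for n,p in [('pin',np.r_[o+105*e,100]),('fork',np.r_[o-105*e,90])]: print(n,proj(c,p),proj(sc,p))
E
python3 m2.py
```

```text
1.275 [428.19339001 191.4131187  200.81638454] [[-0.889, -0.458, 0.0], [-0.458, 0.889, -0.001], [0.0, -0.001, -1.0]]
boss [319.72117276 119.63523574]
foot [319.99709457 322.87807223]
bal [319.713711   190.40282878]
plate ((554.9181518554688, -206.4685516357422), (112.70577239990234, 273.0470886230469), 77.29219055175781)
dir [-0.9755045  0.2199792] pin [ 452.49018097 -183.37073517] fork [ 657.34612274 -229.5663681 ]
pin ray [ 450.44303966 -184.22021607  100.        ]
pin [403.71737122 231.84347819] [244.87476291 182.33713745]
fork [416.61306975 167.50529318] [235.15522515 228.78958661]
```

View pics/wrist1.png

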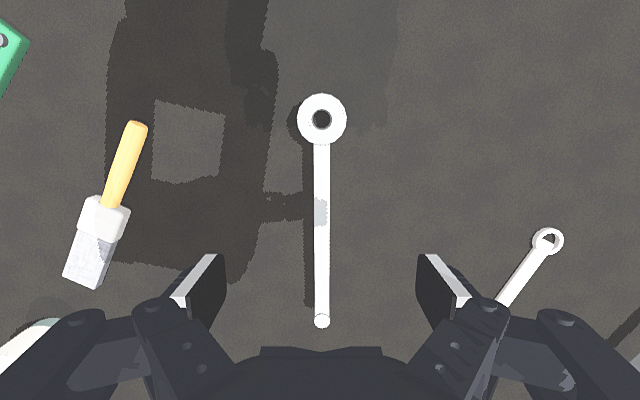

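View pics/scene1.png

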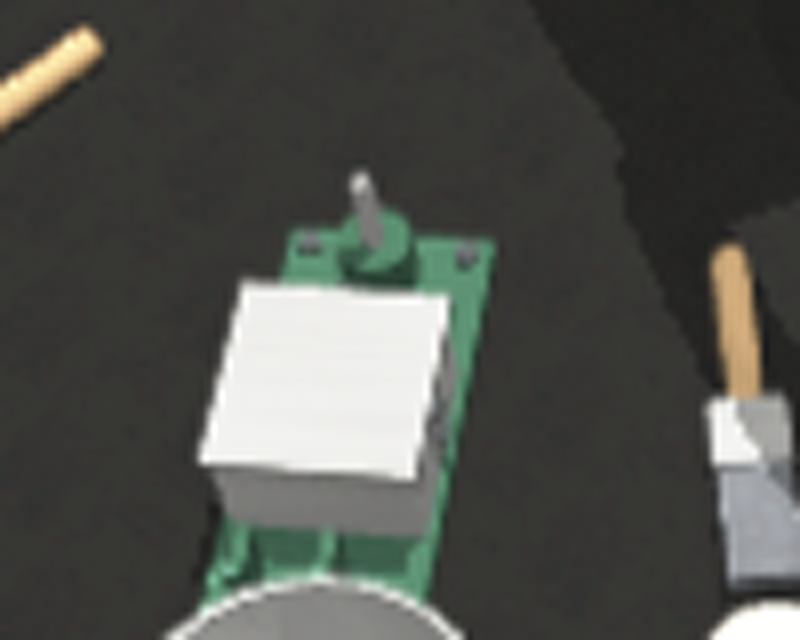

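Wrist view: boss (322,119) and foot (322,321), within 2 px of prediction. The pin in the scene crop is at (245.1,182.2) against a predicted (244.9,182.3), so I'll keep the stand estimate. Descending to the bar.

Emit:
{"op": "play_rows", "data": {"motion": [-0.001, 0.001, -0.09, 0, 0, 0, -1, -0.001, 0.001, -0.18, 0, 0, 0, -1, -0.001, 0.001, -0.26, 0, 0, 0, -1, -0.001, 0.001, -0.32, 0, 0, 0, -1, -0.001, 0.001, -0.35, 0, 0, 0, -1, -0.001, 0.001, -0.368, 0, 0, 0, -1, -0.001, 0.001, -0.368, 0, 0, 0, 0.2, -0.001, 0.001, -0.368, 0, 0, 0, 0.4, -0.001, 0.001, -0.368, 0, 0, 0, 0.5, -0.001, 0.001, -0.368, 0, 0, 0, 0.5]}}

```text
t: 2.68
tool_pos: [427.7, 192.4, 17.3]
orientation: [-0.236, 0.972, -0.0, 0.0]
wrist_force: [-0.7, 0.2, 0.3]
finger_gap: 21.8
```

Emit:
{"op": "play_rows", "data": {"motion": [0, 0, 0, 0, 0, 0, 0.55, 0, 0, 0, 0, 0, 0, 0.6, 0, 0, 0, 0, 0, 0, 0.62, 0, 0, 0, 0, 0, 0, 0.62, 0, 0, 0, 0, 0, 0, 0.62]}}

```text
t: 3.3
tool_pos: [427.9, 192.3, 17.4]
orientation: [-0.236, 0.972, -0.001, 0.001]
wrist_force: [1.0, -4.1, 1.6]
finger_gap: 16.4
```

Emit:
{"op": "play_rows", "data": {"motion": [0, 0, 0, 0, 0, 0, 0.64, 0, 0, 0, 0, 0, 0, 0.66, 0, 0, 0, 0, 0, 0, 0.68, 0, 0, 0, 0, 0, 0, 0.7, 0, 0, 0, 0, 0, 0, 0.7, 0, 0, 0, 0, 0, 0, 0.7]}}

```text
t: 4.05
tool_pos: [427.9, 192.2, 17.5]
orientation: [-0.236, 0.972, -0.001, 0.001]
wrist_force: [-0.5, -5.8, 6.1]
finger_gap: 15.2
```

Emit:
{"op": "play_rows", "data": {"motion": [0, 0, 0.002, 0, 0, 0, 0.7, 0, 0, 0.004, 0, 0, 0, 0.7, 0, 0, 0.006, 0, 0, 0, 0.7, 0, 0, 0.008, 0, 0, 0, 0.7, 0, 0, 0.008, 0, 0, 0, 0.7]}}

```text
t: 4.68
tool_pos: [427.9, 192.2, 21.5]
orientation: [-0.236, 0.972, -0.001, 0.001]
wrist_force: [0.3, 0.6, -6.9]
finger_gap: 14.8
```

Run:
```python
from h import *
s=r.get_state();print(s['t'],s['tool_pos'],s['wrist_force'],s['ft_torque'],s['finger_gap'])
w=cam('wrist'); save(w,'wrist2.png')
```

```text
4.675 [427.89154887 192.23184225  21.54044223] [ 0.33559249  0.59137507 -6.85655626] [-0.0205627  -0.00521218 -0.02063779] 14.776810244715769
```

View pics/wrist2.png

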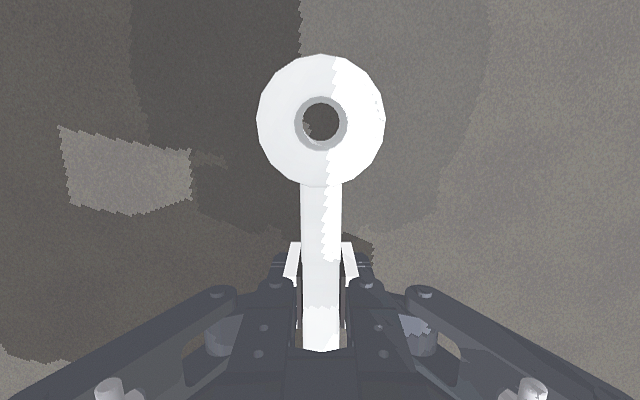

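The wrist reads −6.9 N with the moment near 0, so the lever is carried and balanced. The wrist view shows it level between the pads, with the bore at (321,122). Next is a gentle lift.

Emit:
{"op": "play_rows", "data": {"motion": [0, 0, 0.01, 0, 0, 0, 0.7, 0, 0, 0.035, 0, 0, 0, 0.7, 0, 0, 0.075, 0, 0, 0, 0.7, 0, 0, 0.12, 0, 0, 0, 0.7, 0, 0, 0.165, 0, 0, 0, 0.7, 0, 0, 0.21, 0, 0, 0, 0.7, 0, 0, 0.25, 0, 0, 0, 0.7, 0, 0, 0.275, 0, 0, 0, 0.7, 0, 0, 0.288, 0, 0, 0, 0.7, 0, 0, 0.29, 0, 0, 0, 0.7]}}

```text
t: 5.98
tool_pos: [427.9, 192.2, 166.6]
orientation: [-0.236, 0.972, -0.001, 0.001]
wrist_force: [0.0, 0.3, -7.4]
finger_gap: 14.6
```

```bash
cat > m3.py <<'E'
from h import *
s=r.get_state();p=s['tool_pos'];print(s['t'],p,s['wrist_force'],s['ft_torque'],s['finger_gap'])
M=R.from_quat(s['orientation']).as_matrix(); yaw=np.degrees(np.arctan2(M[1,0],M[0,0])); print('yaw',yaw)
w=cam('wrist'); g=cv2.cvtColor(w['img'],cv2.COLOR_RGB2GRAY)
m=(g[70:180,270:375]<130).astype(np.uint8); n,l,st,ce=cv2.connectedComponentsWithStats(m)
for i in range(1,n):
    x,y,ww,h,a=st[i]
    if a>300 and x>0 and y>0 and x+ww<105 and y+h<110:
        uv=ce[i]+[270,70]; b=ray(w,uv,p[2]+19+10); print('bore',uv,ww,h,b,'rel TCP in tool',M.T@(b-p))
save(w,'w3.png')
E
python3 m3.py
```

```text
5.975 [427.86707557 192.23351045 166.55749801] [ 3.30452320e-03  2.96562667e-01 -7.38531549e+00] [ 0.0368252   0.03777103 -0.00299933] 14.602291222464691
yaw -152.67788900506454
bore [319.03067815 119.80785791] 53 51 [368.04083206 161.15954143 195.55749801] rel TCP in tool [ 67.39100234  -0.18873335 -29.05491606]
```

Held steadily: bore 67 mm ahead of the TCP, so the grasp is ≈38 mm along the bar. Carrying toward the stand in two calls with smooth speed.

Emit:
{"op": "play_rows", "data": {"motion": [0.002, -0.008, 0, 0, 0, -0.001, 0.7, 0.007, -0.03, 0, 0, 0, -0.004, 0.7, 0.015, -0.07, 0, 0, 0, -0.01, 0.7, 0.027, -0.12, 0, 0, 0, -0.017, 0.7, 0.039, -0.175, 0, 0, 0, -0.025, 0.7, 0.051, -0.23, 0, 0, 0, -0.033, 0.7, 0.062, -0.28, 0, 0, 0, -0.04, 0.7, 0.072, -0.32, 0, 0, 0, -0.046, 0.7, 0.079, -0.345, 0, 0, 0, -0.049, 0.7, 0.08, -0.35, 0, 0, 0, -0.05, 0.7]}}

```text
t: 7.28
tool_pos: [467.8, 16.5, 166.1]
orientation: [-0.081, 0.997, -0.001, 0.0]
wrist_force: [-0.5, -0.5, -7.3]
finger_gap: 14.8
```

Emit:
{"op": "play_rows", "data": {"motion": [0.002, -0.008, 0, 0, 0, -0.001, 0.7, 0.008, -0.03, 0, 0, 0, -0.005, 0.7, 0.018, -0.075, 0, 0, 0, -0.012, 0.7, 0.032, -0.135, 0, 0, 0, -0.02, 0.7, 0.046, -0.2, 0, 0, 0, -0.029, 0.7, 0.06, -0.265, 0, 0, 0, -0.038, 0.7, 0.074, -0.33, 0, 0, 0, -0.047, 0.7, 0.086, -0.385, 0, 0, 0, -0.055, 0.7, 0.095, -0.423, 0, 0, 0, -0.06, 0.7, 0.097, -0.431, 0, 0, 0, -0.061, 0.7]}}

```text
t: 8.52
tool_pos: [516.4, -199.9, 165.9]
orientation: [0.111, 0.994, -0.001, -0.0]
wrist_force: [-0.5, 0.5, -7.5]
finger_gap: 14.8
```

```bash
python3 m3.py
python3 - <<'E'
from h import *
c=cam('scene'); save(c,'s4.png',(190,100,310,240),5); t=cam('top'); save(t,'t4.png',(360,130,460,255),6)
E
```

```text
8.525 [ 516.38368761 -199.89301395  165.87961232] [-0.50170713  0.5362829  -7.50554886] [0.05270824 0.01280217 0.02019873] 14.769853514001397
yaw 167.20545166602585
bore [319.9023798  124.12093249] 54 55 [ 452.00005031 -185.90283827  194.87961232] rel TCP in tool [ 65.8935887   -0.64826539 -28.9757224 ]
```

View pics/w3.png

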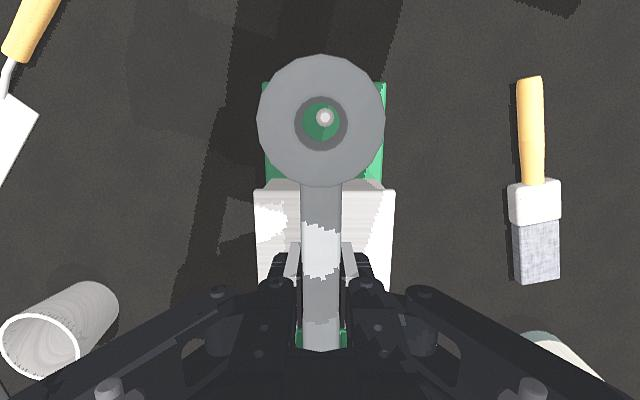

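View pics/s4.png

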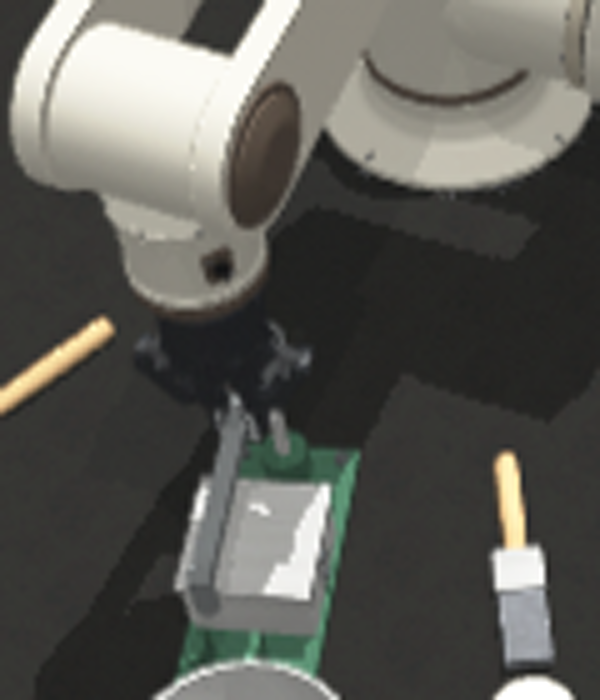

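Wrist view: the pin tip (325,117) shows inside the bore (centre 320,124), and the plate and cube are symmetric about the lever to a few px. The scene crop shows the lever lying along the stand, clear of it. I'll compute the fine correction.

Run:
```python
from h import *
w=cam('wrist'); s=r.get_state(); p=s['tool_pos']
b=ray(w,(320,124),p[2]+29); q=ray(w,(325,117),100); print('bore',b,'pin',q,'shift',(q-b)[:2])
print('cam at',w['o'],'plate edge mid',[ray(w,u,14) for u in [(264,140),(386,140)]])
```

```text
bore [ 451.77512179 -184.60725094  195.11313077] pin [ 450.3194992  -181.30580258  100.        ] shift [-1.45562259  3.30144836]
cam at [ 449.39406552 -183.78040147  307.47962078] plate edge mid [array([ 458.19664767, -238.49285585,   14.        ]), array([ 482.41807833, -130.7505551 ,   14.        ])]
```

View pics/t4.png

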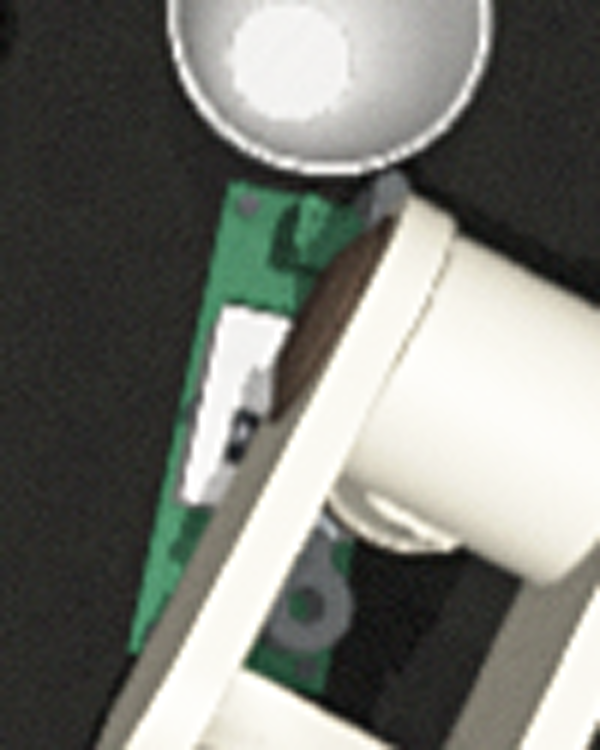

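Emit:
{"op": "play_rows", "data": {"motion": [-0.001, 0.002, -0.003, 0, 0, 0, 0.7, -0.002, 0.003, -0.008, 0, 0, 0, 0.7, -0.003, 0.005, -0.013, 0, 0, 0, 0.7, -0.003, 0.005, -0.016, 0, 0, 0, 0.7, -0.003, 0.005, -0.016, 0, 0, 0, 0.7, -0.003, 0.005, -0.016, 0, 0, 0, 0.7, -0.003, 0.005, -0.016, 0, 0, 0, 0.7, -0.003, 0.005, -0.016, 0, 0, 0, 0.7]}}

```text
t: 9.72
tool_pos: [514.8, -195.8, 158.2]
orientation: [0.11, 0.994, -0.0, -0.0]
wrist_force: [0.8, -0.2, -7.9]
finger_gap: 15.0
```

```bash
python3 m3.py
python3 - <<'E'
from h import *
s=r.get_state(); p=s['tool_pos']; M=R.from_quat(s['orientation']).as_matrix(); g=p+19*np.array([0,0,1])
foot=g+M[:,0]*(66-210); t=cam('top'); sc=cam('scene'); w=cam('wrist')
print('foot est',foot,'qd',abs(s['qd']).max(),'foot by top (prev)',ray(t,(424.7,161.7),194.5))
for z,n in [(10,'top'),]: print('foot top proj',proj(t,foot+[0,0,10]),proj(sc,foot+[0,0,10]),'fork proj scene',proj(sc,[656,-230,90]))
save(w,'w5.png',(240,40,400,200),3); save(sc,'s5.png',(210,160,290,250),7)
E
```

```text
9.725 [ 514.75241764 -195.84166166  158.17350297] [ 0.81887282 -0.18190416 -7.85288531] [-0.06018324  0.01070612 -0.0146634 ] 15.035248663566112
yaw 167.3372572849975
bore [320.46030151 123.79045226] 54 55 [ 450.25234688 -181.79356958  187.17350297] rel TCP in tool [ 66.01110785  -0.46087431 -28.9987802 ]
foot est [ 655.25494932 -227.4019534   177.15173651] qd 0.002350296837586984 foot by top (prev) [ 656.39586565 -230.89565861  194.5       ]
foot top proj [422.95604695 162.5375998 ] [231.22634206 214.57372359] fork proj scene [235.02930704 228.49381964]
```

View pics/w5.png

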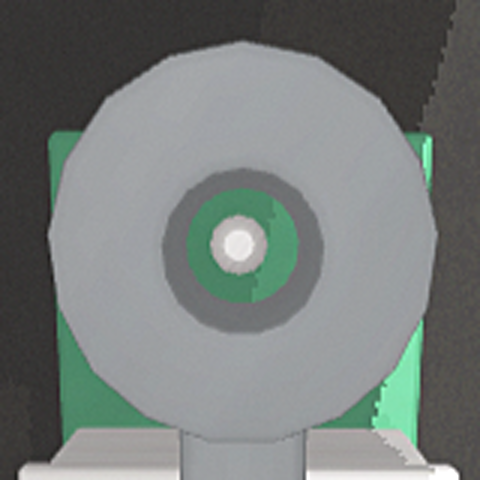

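View pics/s5.png

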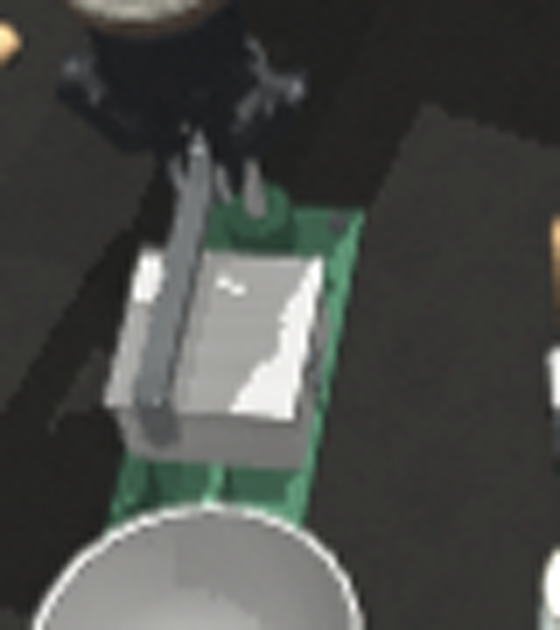

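The bore is concentric with the pin: tip at crop (238,243), bore centre (243,250). The foot estimate is (655,−227) against the fork at (656,−230), and the arm is still. Handing in.

Run:
```python
from h import *
print(r.job_done()); s=r.get_state(); print(s['tool_pos'],s['wrist_force'],s['finger_gap'])
```

```text
the job is handed in; nothing more can be done
None
the job is handed in; nothing more can be done
```

The right lever (the one nearest the base) is held over the green stand, and the job was handed in at about 9.8 s without putting it down. I gripped it about 39 mm from mid towards the boss, so close to its balance point.

**Last checks:**
- **Pin:** the bore is centred on the pin to about 1–3 mm in the wrist view, and the boss underside is about 41 mm above the pin tip. That height comes from the tool pose, not from a direct measurement.
- **Fork:** the foot works out about 3 mm from above the fork's middle. This rests on the plate outline and the tool pose, because the fork was partly hidden.
- **Level and still:** the joints were practically still. The wrist moment stayed under 0.1 N m and the lever showed no visible tilt. Tilt was not measured as an angle.
- **Grip:** I closed the fingers only partly, to 0.7, to keep the squeeze light. Finger force is not reported, so the 50 N limit is unconfirmed. The wrist carried about 7–8 N, which fits the lever's weight, and the bore reading moved by only 1–2 mm in the grip during the carry.
- **Surroundings:** no sign of contact with the stand in the last pictures or wrist readings. The brush was clear of the path. I did not re-measure the positions of the other things on the table.

One small disagreement remains: the pin's measured position differed by 1–3 mm between cameras, so I used the wrist view for the final alignment.

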